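# Click the stirrer's speed dial on by one position and start it

## Task

Set the lab stirrer to its next speed and start it. Lay a fingertip on the face of the larger knurled dial and turn it clockwise, seen from above, by friction until it clicks into its next position (the middle one of three) and stays there; then push the round start key between the two dials all the way down and let it spring back. Leave the smaller dial as it is, and do not pick up or shift the beaker on the stirrer or the small things beside it.

Things in the scene. Friction and masses are not known exactly. Their poses are not given: they have to be found in the camera images.
- stirrer: Low white stirrer fixed to the bench, 230 mm deep (its x) by 260 mm wide (y); origin at the centre of its underside. Its x axis points from the control side (nearer the robot) to the back. Deck 62 mm above the bench. Two dials at y = +80 and -80 mm (which is where varies) and the start key at y = 0 form a row at x = -63 mm. At x = +56 mm an aluminium plate (radius 50 mm) bears a beaker.
- speed_dial_top (a point): Centre of the flat face of the LARGER dial: black knurled disc, 84 mm across, smooth aluminium middle 42 mm across. Axis vertical. Face 12 mm above the deck, 4 mm above the fixed white collar round it (98 mm across). Sprung: it yields straight down up to 4 mm (from 1 N, 7 to 8 N at the bottom) and turns at any depth. A fingertip pressing with 3 to 8 N, 20 to 35 mm off centre, turns it.
- speed_dial (a joint): Larger dial's angle, rad, growing CLOCKWISE seen from above. Click positions: 0 (start, give or take 0.05), 0.7 (next, wanted), 1.4 (last). Crests half-way need about 0.03 N m; past one, the dial is drawn into the next position when let go. Black marks on the collar: the first on the stirrer's -x side, the others 40 degrees apart clockwise; a white line on the dial points at the present one.
- timer_dial_top (a point): Centre of the upper face of the SMALLER dial (54 mm diameter, collar 68 mm, otherwise built alike, face 12 mm above the deck). To be left alone.
- timer_dial (a joint): Angle of the smaller dial in rad, clockwise from above; it stands in its middle click position, 0 (give or take 0.05), and must stay in it.
- start_key_top (a point): Centre of the top of the round white start key (24 mm diameter) in its black housing between the two dials, 21 mm above the deck (83 mm above the bench), 9 mm higher than the dials; it is pressed straight down.
- start_key (a joint): Travel of the start key in m: 0 released, 0.005 fully down (about 5 N); it springs back.
- small_beaker_center (a point): Centre of the small glass beaker (34 mm diameter, 42 mm high) that stands loose on the stirrer's plate, behind the key. Not to be moved.
- vial_center (a point): Centre of the small upright glass vial (23 mm diameter, 62 mm high) on the bench left of the stirrer. Not to be moved.
- stopper_center (a point): Centre of the red rubber stopper (27 mm diameter, 24 mm high) on the bench left of the stirrer. Not to be moved.
- tube_center (a point): Centre of the capped plastic tube (102 mm long, 20 mm thick) lying on the bench right of the stirrer. Not to be moved.

How it is judged:
By the outcome, as a careful person would: the job done as asked, in the order asked, and still so for the second after the job is handed in, with the robot touching nothing.
It also fails if it takes over 48 s, if anything falls off the work surface, if the arm or the gripper's body presses on something with over 40 N, if the wrist force passes 120 N, or if a joint passes its speed limit or range.

## Robot

A 7-joint arm with a two-finger parallel gripper is mounted at the origin on a cart in front of the work surface, level with it; the furniture and walls round the work are solid. World frame = base frame: x ahead of the robot, y to its left, z up, the work surface at z = 0. Lengths are in m, angles in rad, forces in N, time in s.
With the tool pointing down it reaches from about 0.35 to 0.775 m from the base axis. Payload 3.1 kg.
Tool frame: the origin (TCP) lies midway between the tips of the shut fingers; the grasp point (between the pads) lies 19 mm behind it (bot.pinch_z is the distance from the TCP to the grasp point, in m); z points along the fingers, y is the line along which they close (so a half turn about z gives the same grasp; the last joint's range is limited). The gripper opens to 85 mm and grips with 20 to 120 N. Pads are 22 mm wide; open, the fingers measure 114 mm over their backs; the gripper's body (76 mm by 85 mm) begins 54 mm behind the grasp point. The pads swing forward as they close: fully open they stand 13 mm farther back than shut.
Start: joints at [-1.392, 0.311, 0.014, 1.512, -0.004, 1.319, -0.027], TCP at [0.12, 0.537, 0.231] pointing down, gripper open.
Joint ranges: [-2.7, 2.7], [-0.3, 1.91], [-1.27, 1.3], [0.12, 2.57], [-1.44, 4.58], [0.2, 2.03], [-3.05, 3.05]. Speed limits (rad/s): [2.79, 2.79, 3.14, 3.14, 3.14, 3.14, 3.14].

## Interface

Orientations are given as a rotation vector (axis times angle).
In Python, from bench import bot gives the robot as it stands. Calls block until the motion is done:
- bot.movep(position, orientation): joint-space move of the TCP to a pose.
- bot.line_to(position, rot=None, vel=0.15, max_force=None): straight line of the TCP; rot=None keeps the orientation; vel is the mean speed in m/s. With max_force (N) it stops when the force on the tool has changed by that much, and returns True; else False.
- bot.move_j(angles): joint-space move.
- bot.grip(opening, f_grip=None): finger opening in m; f_grip is the grip in N (None keeps the last); returns when the fingers have stopped.
- bot.wait(seconds).
- bot.ik(position, orientation): joint angles nearest the present ones, or None.
- bot.capture(name): name is "side" or "top" or "wrist"; returns a dict with "pixels" (400x640x3 uint8, blue, green, red), "vertical_fov" (degrees; the focal length in pixels is half the picture's height over the tangent of half this angle, whatever the lens; pixels are square), "cx", "cy" (the principal point, pixels), "rvec" (rotation vector, rad) and "tvec" (3), from world to camera coordinates, as OpenCV has them; the wrist camera has in their place "mount" (4x4, takes a point from camera to tool coordinates, whose origin is the TCP and whose axes are the flange's). Camera axes: x right, y down, z forward; pixel columns grow to the right and rows downward; lengths in m; the calibration is good to about 2 mm. A picture is of the moment at which its call begins: read the wrist's pose just before it. There is no depth.
A pose or a line that the arm cannot do raises bot.IKError and nothing moves.
- bot.finish_job(): hands the job in; it is judged then, once.
Trained networks look in the newest picture that a camera, given by its name, has taken for a name from the list of things; names that differ only in an ending like _2 or _b are one class to them, and where a whole thing is asked for, a point or a joint stands for the part that bears it (a point fixed in the world has none). Each returns a list of dicts, best first, with "conf" (0 to 1); they miss things now and then, are a little off and sometimes report something else, mostly with a low value. They report only what shows in the picture. A call takes as long as a camera call.
- bot.silhouettes(target, camera): "region" (400x640 bool, what is visible of it) and "bbox" ([left, top, right, bottom] in pixels, round what is visible of it).
Readings, each from a call of its own:
- bot.get_time(): time.
- bot.get_qpos(): joint angles.
- bot.get_joint_vel(): joint speeds.
- bot.get_effort(): joint torques, N m.
- bot.get_tool_pos(): TCP position.
- bot.get_tcp_rot(): TCP orientation.
- bot.get_wrist_force(): force on the tool from outside, world axes, zero at the start.
- bot.get_ft_torque(): the same for the moment, N m.
- bot.get_finger_gap(): finger opening in m.
- bot.get_grip_force(): force on a finger pad.
Only numpy, scipy, OpenCV 4.12 (cv2) and the standard library are available. Lean on these libraries where they do the work, as an engineer would, in place of code of your own. Each camera call takes 0.05 s, during which the arm holds its last target. There are 200 camera calls.

## Working session

There is one attempt and no reset: what is moved stays moved. The work goes in short steps, each a Python script; the robot and the scene stay as the last script left them, time stands still between calls to the robot, and variables do not carry over. Pictures are saved under pics/ and viewed, at most 10 in all, crops included, and the job is handed in when it is done.

```bash
mkdir -p pics; ls
cat > h.py <<'E'
from bench import bot
import numpy as np, cv2
from scipy.spatial.transform import Rotation as R
def cam(name):
    p=bot.get_tool_pos(); r=bot.get_tcp_rot()
    c=bot.capture(name); h=c["pixels"].shape[0]
    f=h/2/np.tan(np.radians(c["vertical_fov"])/2)
    K=np.array([[f,0,c["cx"]],[0,f,c["cy"]],[0,0,1.]])
    if "mount" in c:
        T=np.eye(4);T[:3,:3]=R.from_rotvec(r).as_matrix();T[:3,3]=p
        T=np.linalg.inv(T@np.array(c["mount"])); Rc,t=T[:3,:3],T[:3,3]
    else: Rc,t=R.from_rotvec(np.ravel(c["rvec"])).as_matrix(),np.ravel(c["tvec"])
    return c["pixels"],K,Rc,t
def ray(px,K,Rc,t,z):
    d=Rc.T@np.linalg.inv(K)@np.array([px[0],px[1],1.]); o=-Rc.T@t
    return o+d*(z-o[2])/d[2]
def proj(P,K,Rc,t):
    q=K@(Rc@np.asarray(P)+t); return q[:2]/q[2]
E
python3 - <<'E'
from h import *
for n in("top","side"):
    im,K,Rc,t=cam(n); cv2.imwrite(f"pics/{n}0.png",im)
    print(n,K[0,0],-Rc.T@t,Rc[2])
    for k,z in(("speed_dial_top",.07),("timer_dial_top",.07),("start_key_top",.08),("small_beaker_center",.085),("stirrer",.05),("vial_center",.03),("stopper_center",.012),("tube_center",.01)):
        for s in bot.silhouettes(k,n)[:2]:
            b=s["bbox"]; v,u=np.nonzero(s["region"]); print(k,round(s["conf"],2),b,len(u),ray((u.mean(),v.mean()),K,Rc,t,z).round(3))
print(bot.get_time(),bot.get_tcp_rot())
E
```

```text
pics
top 461.8650840582351 [0.45441721 0.14089946 1.1005065 ] [ 0.1238261   0.01717154 -0.99215535]
speed_dial_top 0.65 [384.3, 231.9, 422.9, 267.4] 1085 [ 0.491 -0.03   0.07 ]
timer_dial_top 0.83 [322.6, 235.2, 340.1, 256.7] 422 [0.491 0.13  0.07 ]
timer_dial_top 0.51 [351.8, 180.3, 369.5, 197.9] 210 [0.62  0.065 0.07 ]
start_key_top 0.55 [360.7, 244.5, 369.9, 249.5] 64 [0.492 0.051 0.08 ]
small_beaker_center 0.45 [351.5, 179.4, 368.8, 198.5] 209 [0.617 0.067 0.085]
stirrer 0.74 [308.2, 169.4, 427.4, 271.8] 9140 [0.566 0.058 0.05 ]
vial_center 0.16 [427.5, 198.7, 437.5, 236.6] 236 [ 0.564 -0.108  0.03 ]
tube_center 0.66 [424.0, 197.1, 438.4, 241.0] 314 [ 0.565 -0.113  0.01 ]
tube_center 0.16 [310.5, 169.3, 424.8, 269.5] 8965 [0.572 0.055 0.01 ]
side 507.2802863345276 [0.23471596 0.75745322 0.69001987] [ 0.36292109 -0.66155048 -0.65623109]
speed_dial_top 0.65 [374.7, 159.5, 413.9, 183.9] 792 [ 0.49  -0.027  0.07 ]
timer_dial_top 0.97 [349.6, 208.5, 377.8, 227.3] 462 [0.488 0.131 0.07 ]
small_beaker_center 0.73 [308.3, 154.8, 327.1, 182.1] 380 [0.618 0.061 0.085]
small_beaker_center 0.56 [372.2, 157.1, 416.6, 183.8] 914 [ 0.483 -0.009  0.085]
stirrer 0.74 [266.5, 142.3, 424.8, 267.0] 10152 [0.545 0.096 0.05 ]
vial_center 0.86 [324.5, 244.9, 336.3, 277.6] 359 [0.507 0.218 0.03 ]
0.9 [3.45999260e-01 3.12247157e+00 7.23764161e-05]
```

Run:
```python
from h import *
im=cv2.imread("pics/top0.png")[150:290,290:450]; cv2.imwrite("pics/top0c.png",cv2.resize(im,None,fx=5,fy=4.2857,interpolation=cv2.INTER_CUBIC)[:600])
# wrist look: fingers shut, above the row
bot.grip(0.0)
rot=R.from_euler("z",0).as_matrix()@np.diag([1,-1,-1.])
for yaw in (0,90,-90,180):
    rv=(R.from_euler("z",yaw,degrees=True)*R.from_euler("x",180,degrees=True)).as_rotvec()
    q=bot.ik([.45,.05,.28],rv); print(yaw,None if q is None else np.round(q,2))
print(np.array(bot.capture("wrist")["mount"]).round(3))
```

```text
0 [-0.86  0.09  0.79  1.69 -0.07  1.39 -1.64]
90 [-0.87  0.09  0.79  1.69 -0.07  1.39 -0.07]
-90 [-0.65  0.08  0.55  1.68 -0.04  1.39  3.04]
180 [-0.8   0.09  0.72  1.69 -0.06  1.39  1.49]
[[-0.    -0.947 -0.32   0.083]
 [ 1.     0.    -0.001 -0.001]
 [ 0.001 -0.32   0.947 -0.143]
 [ 0.     0.     0.     1.   ]]
```

View pics/top0c.png

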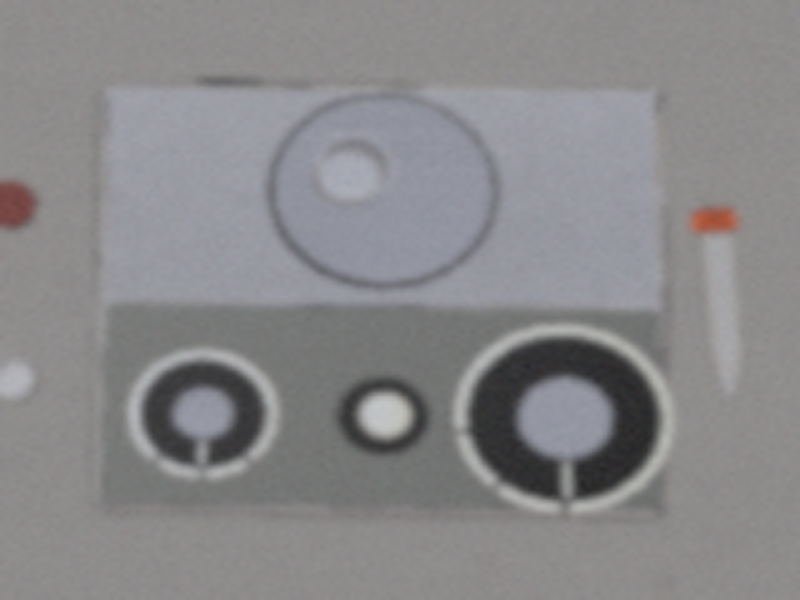

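The top view shows the larger dial on the right (~(565,418) in the crop) with its white line at the first mark. The key is at (383,415) and the smaller dial at (203,412), so the stirrer's yaw is close to 0. Next is a closer look with the wrist camera.

Run:
```python
from h import *
rv=(R.from_euler("z",180,degrees=True)*R.from_euler("x",180,degrees=True)).as_rotvec()
bot.movep([.52,.04,.25],rv); bot.wait(.3)
print(bot.get_tool_pos(),bot.get_time(),np.round(bot.get_qpos(),2),bot.get_finger_gap(),bot.get_wrist_force())
im,K,Rc,t=cam("wrist"); cv2.imwrite("pics/w1.png",im)
for k,z in(("speed_dial_top",.074),("timer_dial_top",.074),("start_key_top",.083)):
    for s in bot.silhouettes(k,"wrist")[:2]:
        v,u=np.nonzero(s["region"]); b=s["bbox"]
        cs,_=cv2.findContours(s["region"].astype(np.uint8),0,2); c=max(cs,key=len)[:,0]
        P=np.array([ray(p,K,Rc,t,z) for p in c]); (ce,r)=cv2.minEnclosingCircle((P[:,:2]*1000).astype(np.float32))
        print(k,round(s["conf"],2),b,P.mean(0).round(4),"circ",np.round(ce,1),round(r,1))
```

```text
[0.51997034 0.0404443  0.24993831] 4.2917 [-0.68  0.28  0.73  1.58 -0.19  1.36  1.64] -2.5911835575680116e-05 [ 0.29488692 -0.26415716  0.52414279]
speed_dial_top 0.65 [192.7, 93.5, 281.9, 187.3] [ 0.489  -0.0314  0.074 ] circ [488.8 -32.2] 41.4
speed_dial_top 0.41 [313.1, 126.1, 337.3, 153.6] [0.4892 0.048  0.074 ] circ [489.5  48. ] 12.3
timer_dial_top 0.69 [388.6, 110.2, 445.6, 170.5] [0.4861 0.1271 0.074 ] circ [487.6 127.4] 26.9
start_key_top 0.75 [314.2, 128.9, 339.8, 156.6] [0.488  0.0468 0.083 ] circ [487.9  47.8] 11.9
```

View pics/w1.png

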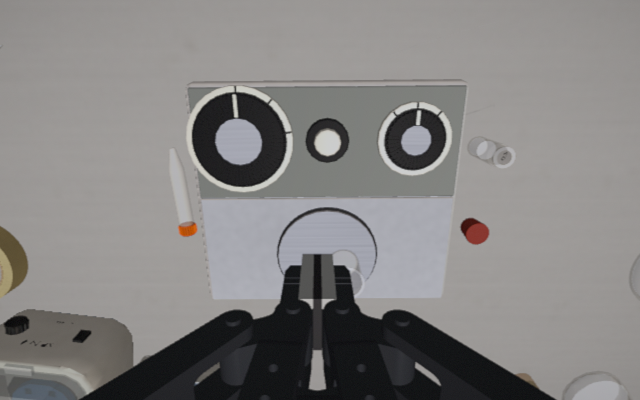

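Wrist view: the larger dial is at (239,140), the key at (327,142) and the small dial at (416,140). They project to (0.489,-0.032), (0.488,0.048) and (0.4875,0.127). Spacings of 80 mm and radii of 41.4, 11.9 and 26.9 mm all match the spec. Turning the dial next.

```bash
cat > turn.py <<'E'
from h import *
C=np.array([.489,-.032])
def pose(a,z,r=.028):
    a=np.radians(a); return [*(C+r*np.array([np.cos(a),np.sin(a)])),z],(R.from_euler("z",a)*R.from_euler("x",np.pi)).as_rotvec()
def look(n):
    rv=(R.from_euler("z",180,degrees=True)*R.from_euler("x",180,degrees=True)).as_rotvec()
    bot.movep([.52,.0,.2],rv); bot.wait(.2)
    im,K,Rc,t=cam("wrist")
    # rectified plan of the dials: 4 px/mm, up = +x, left = +y
    W=[(.55,.17),(.55,-.10),(.43,-.10),(.43,.17)]
    H=cv2.getPerspectiveTransform(np.float32([proj([x,y,.074],K,Rc,t) for x,y in W]),np.float32([[0,0],[799,0],[799,355],[0,355]]))
    cv2.imwrite(n,cv2.warpPerspective(im,H,(800,356)))
def turn(a0,a1,fpress=5.,n=6):
    p,r=pose(a0,.13); bot.movep(p,r)
    bot.line_to(pose(a0,.080)[0],vel=.1); bot.wait(.2); f0=bot.get_wrist_force()[2]
    print("hit",bot.line_to(pose(a0,.070)[0],vel=.01,max_force=3.))
    z=bot.get_tool_pos()[2]
    for _ in range(6):
        bot.wait(.1); f=bot.get_wrist_force()[2]-f0
        if abs(f-fpress)<.6: break
        z=max(z-np.clip((fpress-f)/2000,-.001,.001),.0690); bot.line_to(pose(a0,z)[0],vel=.02)
    print("press z",z,"f",f,bot.get_tool_pos())
    for a in np.linspace(a0,a1,n+1)[1:]:
        p,r=pose(a,z); bot.line_to(p,r,vel=.02); print(round(a),np.round(bot.get_wrist_force()-[0,0,f0],2),np.round(bot.get_ft_torque(),2))
    bot.line_to(pose(a1,.10)[0],vel=.08); print(bot.get_time())
E
python3 - <<'E'
from turn import *
turn(200,160); look("pics/d1.png"); print(bot.get_time())
E
```

```text
hit True
press z 0.07161986751191861 f 4.729542973612333 [ 0.46265678 -0.04161973  0.07169104]
193 [-1.15 -0.91  4.62] [-0.23  0.14  0.  ]
187 [-0.41 -0.92  5.98] [-0.28  0.09  0.05]
180 [-1.12 -0.92  5.2 ] [-0.25  0.02 -0.02]
173 [0.72 0.64 5.07] [0.08 0.   0.02]
167 [-0.15  1.3   4.58] [0.38 0.08 0.01]
160 [-1.36  1.17  4.25] [0.27 0.03 0.02]
9.6083
10.4
```

View pics/d1.png

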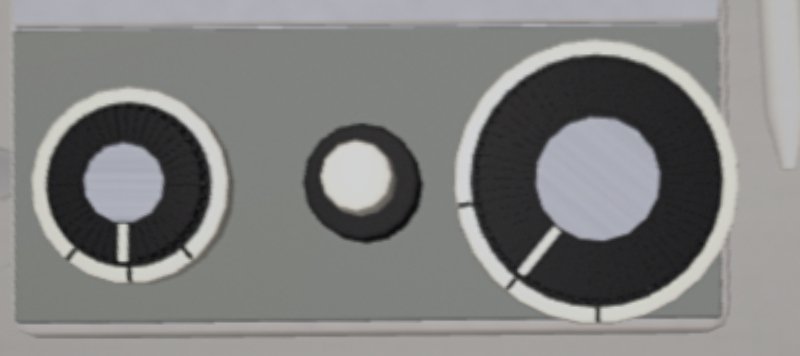

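The plan view shows the white line at (540,250), pointing at the middle mark, and the small dial still in its middle position. Next, the start key.

Run:
```python
from turn import *
rv=(R.from_euler("z",180,degrees=True)*R.from_euler("x",180,degrees=True)).as_rotvec()
x,y=.4885,.048
bot.movep([x,y,.13],rv); bot.line_to([x,y,.09],vel=.1); bot.wait(.2); f0=bot.get_wrist_force()[2]
for z in (.084,.082,.081,.080,.079,.0783,.0777,.077,.0763):
    h=bot.line_to([x,y,z],vel=.02,max_force=12); bot.wait(.1)
    f=bot.get_wrist_force()[2]-f0; print(z,round(bot.get_tool_pos()[2],4),round(f,2),h)
    if f>11 or h: break
bot.wait(.3)
bot.line_to([x,y,.12],vel=.08); look("pics/d2.png"); print(bot.get_time())
```

```text
0.084 0.084 0.46 False
0.082 0.0823 2.03 False
0.081 0.0812 3.7 False
0.08 0.0802 3.47 False
0.079 0.0792 4.14 False
0.0783 0.0785 5.06 False
0.0777 0.0781 6.68 False
0.077 0.078 11.36 False
16.3167
```

View pics/d2.png

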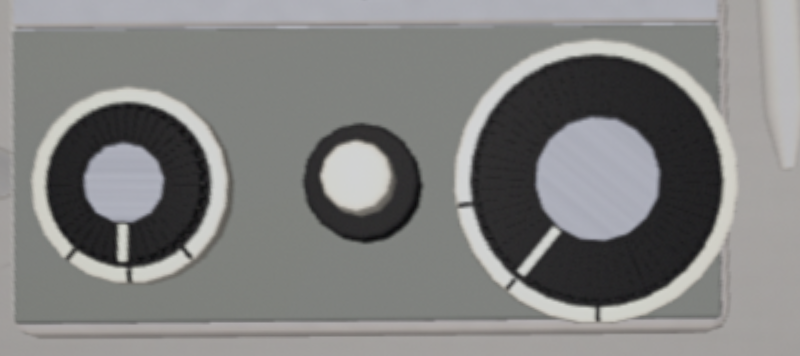

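The key reached its stop: travel was 5 mm, to z = 0.078, and the force climbed to 11 N. In the picture it has sprung back at (357,177), and both dials are unchanged.

```bash
python3 -c "
from bench import bot
print(bot.finish_job())"
```

```text
the job is handed in; nothing more can be done
None
```

The larger dial is in its middle click position, the start key was pressed all the way down and sprang back, the smaller dial still stands in its middle position, and I handed the job in at about 16 s without seeing a verdict.

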